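Hold the food processor's pusher down so that it runs

ROBOT

A 7-joint arm with a two-finger parallel gripper is mounted at the origin on the work surface; the furniture and walls round the work are solid. World frame = base frame: x ahead of the robot, y to its left, z up, the work surface at z = 0. Lengths are in m, angles in rad, forces in N, time in s.
With the tool pointing down it reaches from about 0.4 to 0.85 m from the base axis. Payload 4.4 kg.
Tool frame: the origin (TCP) lies at the very end of the fingers, on their centre line; the grasp point (between the pads) lies 19 mm behind it; z points along the fingers, y is the line along which they close (so a half turn about z gives the same grasp; the last joint's range is limited). The gripper opens to 94 mm and grips with 3 to 60 N. Pads are 16 mm wide; open, the fingers measure 119 mm over their backs; the gripper's body (75 mm by 177 mm) begins 78 mm behind the grasp point.
Start: joints at [-1.177, 0.628, 0.038, 1.517, -0.027, 0.996, -0.02], TCP at [0.288, 0.583, 0.205] pointing down, gripper open.
Joint ranges: [-3.06, 3.06], [-0.37, 2.12], [-1.25, 1.32], [0.18, 2.47], [-1.1, 4.24], [0.23, 1.98], [-2.94, 2.94]. Speed limits (rad/s): [2.57, 2.57, 3.14, 3.14, 3.14, 3.14, 3.14].

INTERFACE

Orientations are given as a 3x3 rotation matrix whose columns are the frame's x, y, z axes.
In Python, from workcell import robot gives the robot as it stands. The module is installed in compiled form; this text tells all that it offers.
- The arm moves only by the tool move_arm, never from a script. Its argument "increments" is one flat list of numbers, 5 for each row, row after row: the shift along the tool's x, y, z in cm, then the turn about the tool's z in rad, then the finger opening in cm, from 0 to 9.4. In form: [tx, ty, tz, spin, grip, tx, ty, tz, spin, grip, ...]. A call has 1 to 5 rows; each row shifts and turns the commanded pose from where the row before left it, along the tool's axes as they then stand; what a row does not reach is not made up. A row lasts 1/12 s, in which the tool goes at most 41.7 mm and 7.16 degrees, less where a joint would pass 70% of its speed; a pose out of reach is approached as far as the arm can. A call with a gripper value outside its range is refused whole. The fingers move at their own pace and stop on an object; "grip_force" is the grip in N (left out, the last holds). Time passes only in rows, so rows that do not move let the fingers close. It gives the time, the measured TCP pose, the force, the opening and the grip force at its end, in the units of the state.
- robot.observe(): the state, without advancing time (a new reading comes with each control period).
- robot.grab_frame(name): name is "side" or "top"; returns a dict with "img" (384x512x3 uint8, blue, green, red), "intrinsics" (3x3 intrinsics, pixels), "xyz" and "attitude" of the camera in the world. Camera axes: x right, y down, z forward; pixel columns grow to the right and rows downward; lengths in m; the calibration is good to about 2 mm. A picture is of the moment at which its call begins. There is no depth.
- robot.sign_off(): hands the job in; it is judged then, once.
The state is a dict: "clock": time; "qpos": joint angles; "qd": joint speeds; "joint_efforts": joint torques, N m; "position": TCP position; "orientation": TCP orientation; "ft_force": force on the tool from outside, world axes, zero at the start; "moment": the same for the moment, N m; "gripper_width": finger opening in m; "finger_force": force on a finger pad.
Only numpy, scipy, OpenCV 4.12 (cv2) and the standard library are available. Lean on these libraries where they do the work, as an engineer would, in place of code of your own. Each camera call takes 0.05 s, during which the arm holds its last target. There are 200 camera calls.

TASK

Take the wide feed pusher out of the box of attachments, put it into the food processor's feed chute and press it fully home, flush on the chute's mouth, without forcing it: the processor only runs while the pusher holds the spring-loaded safety pin in front of the chute down. Let it run for at least three seconds and finish still holding the pusher down. Leave the other attachments in the box and everything else where it stands.

Things in the scene. Friction and masses are not known exactly. Their poses are not given: they have to be found in the camera images.
- pusher: wide feed pusher, grey plastic, 0.12 kg, upright. Origin: centre of its foot. Shaft 38 mm (x) by 58 mm (y), rounded corners, z 0 to 58 mm, its lowest 10 mm tapering to 31 x 51; round flange 76 mm across, z 58 to 64; on it a grip bar 16 mm thick (x), 56 mm long (y), z 64 to 102. Pinch the bar along x, fingertips just above the flange. A half turn makes no difference.
- processor: compact food processor, fixed to the worktop: white motor base 176 x 160 mm, clear bowl, grey lid with a feed chute. Origin: centre of its underside, z up. Its -x side carries the dial, the bowl's handle and the pin. The chute is 38 mm from the origin towards -x.
- chute_mouth (a point): centre of the feed chute's open top, 172 mm above the worktop; axes as processor. Vertical rectangular shaft, open below, 58 mm deep, 41 mm inside along x and 61 mm along y, walls 3.5 mm: the pusher goes in with 1.5 mm to spare all round, its y along the chute's y (either way), until its flange lies on the mouth (foot 58 mm below this point).
- interlock_pin (a joint): travel of the safety pin, a steel pin 10 mm across in a guide in front of the chute, 31 mm from the chute's centre towards -x. 0: up, tip 12 mm above the mouth; grows as pressed; 0.012 m when the pusher's flange is flush on the mouth; the processor runs from 0.0095. The spring pushes back with 3.6 N at the top, 9 N at 12 mm, and lifts the pusher if let go.
- pin_top (a point): tip of the safety pin; it moves with the pin
- box: wooden box of attachments, fixed, open at the top, 240 x 214 mm outside, walls and floor 7 mm, rim 58 mm above the worktop. Origin: centre of its underside. Four tall parts stand in it, one in each quarter, in any order, and a small scoop in the middle.
- small_pusher: narrow round pusher, 27 mm shaft, 42 mm flange, small knob, 97 mm tall, stands in the box; does not reach the pin. Origin: centre of its foot. To be left in the box.
- dough_blade: plastic dough blade, a tapered hub 34 mm across and 64 mm tall with two paddles, 76 mm across; stands in the box. Origin: centre of its foot. To be left in the box.
- disc_stem: drive stem, a waisted spindle 44 mm across at the foot and 64 mm tall; stands in the box. Origin: centre of its foot. To be left in the box.
- mug: green mug, 86 x 118 x 96 mm, behind the box. Bystander; origin at its underside.
- tin: food tin, 75 mm across, 58 mm tall, behind the work. Bystander; origin at its underside.
- shaker: salt shaker, 44 mm across, 90 mm tall, on the robot's side of the processor. Bystander; origin at its underside.
- scoop: round measuring cup without a handle, 40 mm across, 30 mm tall, in the middle of the box. Origin: centre of its underside. To be left in the box.
There are look-alikes about, which are no part of the job. What is shaped like the small_pusher but red is not meant.

How it is judged:
By the outcome, as a careful person would: the job done as asked, in the order asked, and still so for the second after the job is handed in, while the arm keeps its last pose, push and grip.
It also fails if it takes over 51 s, if anything falls off the work surface, if the arm or the gripper's body presses on something with over 40 N, if the wrist force passes 120 N, or if a joint passes its speed limit or range.

## Working session

There is one attempt and no reset: what is moved stays moved. The work goes in short steps, Python scripts to look and compute and a tool call to move; the robot and the scene stay as the last step left them, time stands still between calls to the robot, and variables do not carry over. Pictures are saved under pics/ and viewed, at most 10 in all, crops included, and the job is handed in when it is done.

Besides the shell and the picture viewer there is one more tool, called as name(argument=value, ...) on one line, values as JSON. move_arm: Moves the arm, as the interface text tells. Its arguments: {"type":"object","properties":{"increments":{"type":"array"},"grip_force":{"type":"number"}},"required":["increments"]}

```bash
mkdir -p pics
cat > h.py <<'E'
import numpy as np, cv2
from workcell import robot
def grab(n,f):
    d=robot.grab_frame(n); cv2.imwrite(f,d["img"]); np.savez(f[:-4],K=d["intrinsics"],p=d["xyz"],R=d["attitude"]); return d
def ray(f,uv,z):
    d=np.load(f[:-4]+'.npz'); r=d['R']@np.linalg.inv(d['K'])@[uv[0],uv[1],1]; return d['p']+r*(z-d['p'][2])/r[2]
def proj(f,P):
    d=np.load(f[:-4]+'.npz'); c=d['K']@(d['R'].T@(np.array(P)-d['p'])); return c[:2]/c[2]
E
python3 - <<'E'
from h import *
np.set_printoptions(precision=4,suppress=True)
for n in("top","side"):
    d=grab(n,f"pics/{n}0.png"); print(d["xyz"],d["attitude"],d["intrinsics"])
s=robot.observe(); print(s)
E
```

```text
[ 0.0416 -0.0428  1.4484] [[ 0.014  -0.9329  0.3598]
 [-0.9999 -0.0157 -0.0018]
 [ 0.0074 -0.3598 -0.933 ]] [[409.7065   0.     256.0934]
 [  0.     409.7065 186.0342]
 [  0.       0.       1.    ]]
[ 0.0226 -1.2696  0.9617] [[ 0.9225 -0.2194  0.3175]
 [-0.3856 -0.4892  0.7823]
 [-0.0163 -0.8441 -0.5359]] [[475.2893   0.     254.8423]
 [  0.     475.2893 197.3314]
 [  0.       0.       1.    ]]
{'clock': 0.1, 'qpos': array([-1.1768,  0.6293,  0.0384,  1.5182, -0.027 ,  0.9963, -0.02  ]), 'qd': array([-0.0001, -0.002 ,  0.0016, -0.0022,  0.0014, -0.0013, -0.0001]), 'joint_efforts': array([  0.0031, -55.0788,   1.1472, -18.7112,  -0.0522,   0.0192,
         0.    ]), 'position': array([0.2882, 0.582 , 0.2047]), 'orientation': array([[-0.8961,  0.4438, -0.0007],
       [ 0.4438,  0.8961, -0.0015],
       [-0.    , -0.0017, -1.    ]]), 'ft_force': array([ 0.2894,  0.2633, -0.2385]), 'moment': array([-0.0266,  0.0376,  0.0372]), 'finger_force': 0.0, 'gripper_width': 0.09400240859371269}
```

View pics/top0.png

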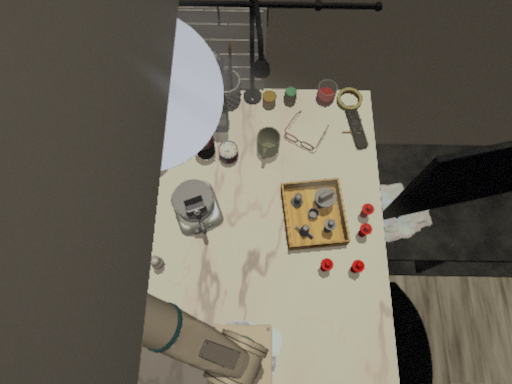

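View pics/side0.png

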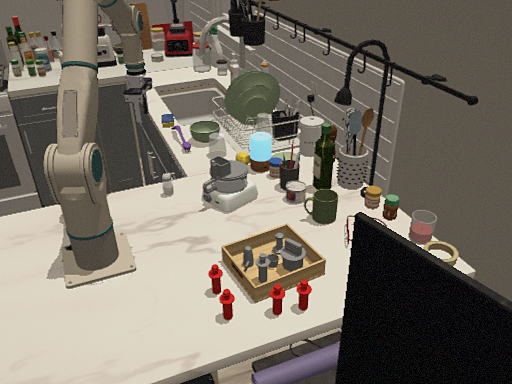

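The top view shows the processor near (196,205), the box near (314,213) with the wide pusher at (325,197), and red look-alikes to its right and below. The side view shows the processor at (230,185) and the box at (273,262). I'll enlarge both next.

Run:
```python
from h import *
t=cv2.imread('pics/top0.png'); s=cv2.imread('pics/side0.png')
def cr(i,x,y,w,h,k): return cv2.resize(i[y:y+h,x:x+w],None,fx=k,fy=k,interpolation=cv2.INTER_CUBIC)
a=cr(t,270,165,90,90,4.0); b=cr(t,160,165,80,90,4.0)
cv2.imwrite('pics/c1.png',np.hstack([cr(t,276,172,80,80,5),cr(t,160,172,80,80,5)]))
cv2.imwrite('pics/c2.png',np.hstack([cr(s,218,220,110,80,3.6),cr(s,190,145,110,80,3.6)]))
```

```text
(no output)
```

View pics/c1.png

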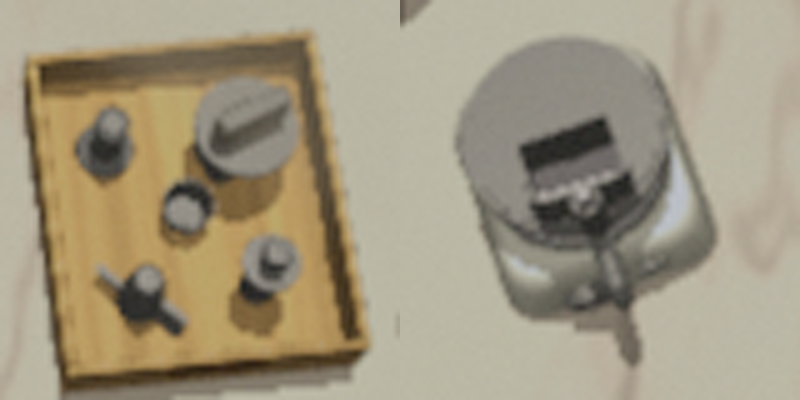

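View pics/c2.png

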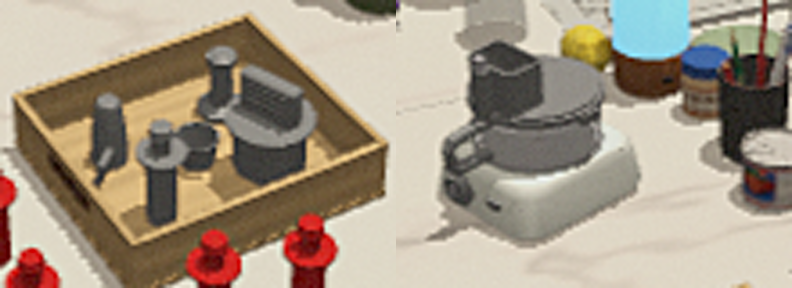

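Top crop: the wide pusher's flange centre is at about (325.6,197.4) px, with its bar running lower left to upper right. The chute mouth is near (275,200) px in the full image frame, and the pin is just below it. In the side view the chute stands at about (210,165) px. I'll average frames for sub-pixel measurement.

Run:
```python
from h import *
out=[]
for n in("top","side"):
    d=grab(n,f"pics/{n}A.png"); acc=d["img"].astype(float)
    for i in range(5): acc+=robot.grab_frame(n)["img"]
    cv2.imwrite(f"pics/{n}A.png",(acc/6+.5).astype(np.uint8))
t=cv2.imread('pics/topA.png'); s=cv2.imread('pics/sideA.png')
def cr(i,x,y,w,h,k):
    r=cv2.resize(i[y:y+h,x:x+w],None,fx=k,fy=k,interpolation=cv2.INTER_CUBIC); r=cv2.convertScaleAbs(r,alpha=1.3)
    for j in range(0,w,5): cv2.putText(r,str(x+j),(int(j*k),8),0,.3,(0,0,255)); cv2.line(r,(int(j*k+k/2),10),(int(j*k+k/2),14),(0,0,255))
    for j in range(0,h,5): cv2.putText(r,str(y+j),(0,int(j*k+k/2)+3),0,.3,(0,0,255)); cv2.line(r,(20,int(j*k+k/2)),(24,int(j*k+k/2)),(0,0,255))
    return r
a=np.hstack([cr(t,180,190,32,30,12),cr(s,205,150,32,30,12)]); b=np.hstack([cr(t,310,183,32,20,12),cr(s,275,230,32,20,12)])
cv2.imwrite('pics/c3.png',np.vstack([a,b]))
```

```text
(no output)
```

View pics/c3.png

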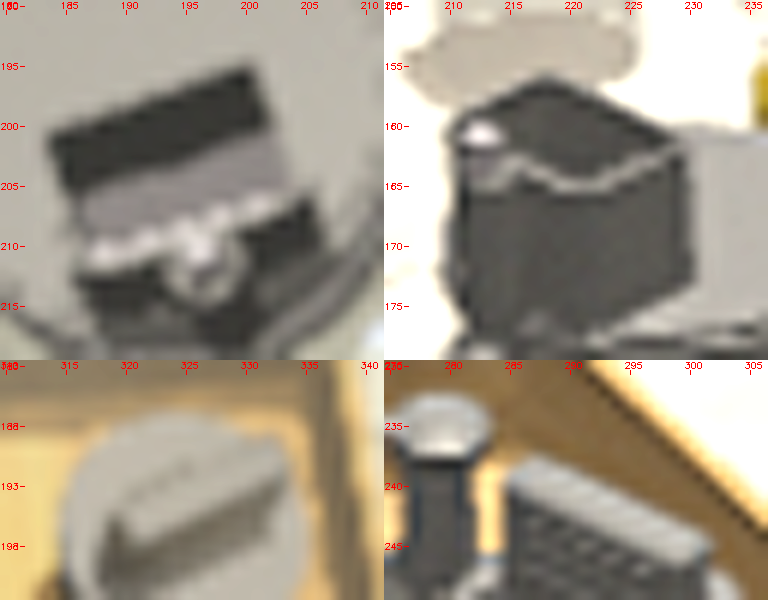

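Chute mouth in the top view: inner far corners at about (183.7,200.5) and (200.5,195), near rim line (187,210.5)–(202.5,206), pin tip at about (196,209.7). Side view: mouth corners at about (218,156), (229.5,161.5), (221,165.5), (210.5,160), pin tip at (212.5,160.5). The pusher's bar top in the side view runs (287,238.5)–(300,245.5).

Run:
```python
from h import *
np.set_printoptions(precision=4,suppress=True)
T='pics/topA.png';S='pics/sideA.png'
for nm,f,uv,z in [("farL",T,(183.5,200.5),.172),("farR",T,(200.5,195),.172),("nearL",T,(187,210.5),.172),("nearR",T,(203,205.5),.172),("pinT",T,(196,209.7),.184),
 ("s far",S,(218,156),.172),("s right",S,(229.5,161.5),.172),("s near",S,(221,165.5),.172),("s left",S,(210.5,160),.172),("pinS",S,(212.5,160.5),.184)]:
    print(nm,ray(f,uv,z)[:2])
t=cv2.imread(T); s=cv2.imread(S)
# red dough etc. box: wood mask in top
h=cv2.cvtColor(t,cv2.COLOR_BGR2HSV)
m=((h[...,1]>90)&(h[...,0]>8)&(h[...,0]<28)).astype(np.uint8)*255
m[:165]=0;m[260:]=0;m[:,:270]=0;m[:,360:]=0
c=max(cv2.findContours(m,0,1)[0],key=cv2.contourArea); q=cv2.approxPolyDP(cv2.convexHull(c),5,True)[:,0]
print([ (tuple(p),ray(T,p,.058)[:2]) for p in q])
# bowl lid / flange: grey mask around pusher flange
g=((h[...,1]<50)).astype(np.uint8)*255; r=np.zeros_like(g); r[183:212,310:340]=g[183:212,310:340]
c=max(cv2.findContours(r,0,1)[0],key=cv2.contourArea); print("flange",cv2.fitEllipse(c),cv2.boundingRect(c)); e=cv2.fitEllipse(c)[0]; print(ray(T,e,.071)[:2])
for uv in[(187.0,0)]:pass
print("bar S", ray(S,(286.3,238.8),.109)[:2],ray(S,(300.3,245.3),.109)[:2])
P=lambda x,y,z:proj(S,(x,y,z))
```

```text
farL [0.4789 0.1928]
farR [0.499  0.1381]
nearL [0.4447 0.1787]
nearR [0.4626 0.1276]
pinT [0.444  0.1478]
s far [0.4764 0.1938]
s right [0.4998 0.1371]
s near [0.4627 0.1217]
s left [0.4421 0.1757]
pinS [0.441  0.1473]
[((np.int32(337), np.int32(179)), array([ 0.6105, -0.3418])), ((np.int32(349), np.int32(241)), array([ 0.3792, -0.3702])), ((np.int32(288), np.int32(249)), array([ 0.3479, -0.1584])), ((np.int32(281), np.int32(185)), array([ 0.5834, -0.1362]))]
flange ((324.3592224121094, 197.3634490966797), (18.779747009277344, 20.28573989868164), 57.179039001464844) (315, 188, 20, 20)
[ 0.5336 -0.2898]
bar S [ 0.5245 -0.2724] [ 0.5479 -0.3164]
```

Run:
```python
from h import *
def box(c,yaw,hx,hy,z):
    a=np.radians(yaw);X=np.array([np.cos(a),np.sin(a)]);Y=np.array([-np.sin(a),np.cos(a)])
    return [np.r_[np.array(c)+i*hx*X+j*hy*Y,z] for i,j in((1,1),(1,-1),(-1,-1),(-1,1))]
pc=(.535,-.2925);cc=(.4705,.158)
shapes=[(box(pc,28,.008,.028,.109),(0,0,255)),([np.r_[np.array(pc)+.038*np.array([np.cos(k),np.sin(k)]),.071] for k in np.linspace(0,6.28,40)],(255,0,0)),
 (box(cc,20.5,.0205,.0305,.172),(0,0,255)),(box(cc,20.5,.024,.034,.172),(255,0,0))]
def cr(f,x,y,w,h,k):
    r=cv2.resize(cv2.imread(f)[y:y+h,x:x+w],None,fx=k,fy=k,interpolation=cv2.INTER_CUBIC)
    for s,c in shapes:
        p=np.array([(proj(f,q)-[x,y]+.5)*k for q in s]); cv2.polylines(r,[p.round().astype(int)],True,c,1)
    return r
T='pics/topA.png';S='pics/sideA.png'
cv2.imwrite('pics/c4.png',np.vstack([np.hstack([cr(T,178,190,32,25,12),cr(S,205,150,32,25,12)]),np.hstack([cr(T,308,183,32,25,12),cr(S,275,230,32,25,12)])]))
print(ray(T,(330.4,223.5),.104))
```

```text
[ 0.42780756 -0.30012028  0.104     ]
```

View pics/c4.png

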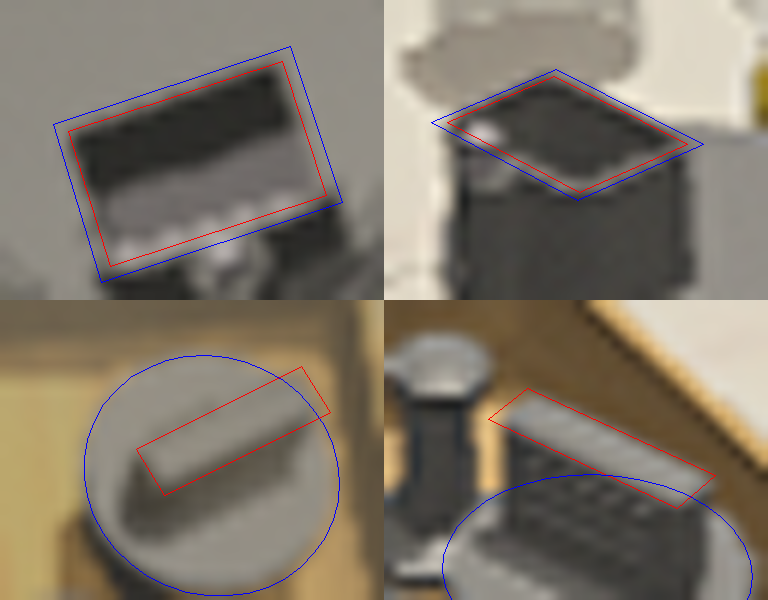

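move_arm(increments=[0,0,-3,0,9.4,-2.5,-2.8,-1,0,7,-2.65,-2.93,0,0,6,-2.65,-2.93,0,0,6,-2.65,-2.93,0,0,6])

```text
clock: 1.12
position: [0.3309, 0.4308, 0.2458]
orientation: [[-0.896, 0.443, 0.001], [0.443, 0.896, 0.001], [-0.0, 0.001, -1.0]]
ft_force: [0.0, -0.3, 0.3]
gripper_width: 0.0707
finger_force: 0.0
```

move_arm(increments=[-2.65,-2.93,0,0,6,-2.65,-2.93,0,0,6,-2.65,-2.93,0,0,6,-2.65,-2.93,0,0,6,-2.65,-2.93,0,0,6])

```text
clock: 1.53
position: [0.3846, 0.2404, 0.2458]
orientation: [[-0.896, 0.444, 0.001], [0.444, 0.896, 0.001], [-0.0, 0.001, -1.0]]
ft_force: [1.8, -0.1, -0.0]
gripper_width: 0.0597
finger_force: 0.0
```

The overlays on both views fit the chute at (0.4705, 0.158), yaw 20.5°. The pusher fits at about (0.535, −0.2925), with the bar at about 26°.

move_arm(increments=[-2.65,-2.93,0,0,6,-2.65,-2.93,0,0,6,-2.65,-2.93,0,0,6,-2.65,-2.93,0,0,6,-2.65,-2.93,0,0,6])

```text
clock: 1.95
position: [0.4384, 0.0503, 0.2459]
orientation: [[-0.896, 0.444, 0.001], [0.444, 0.896, 0.0], [-0.001, 0.001, -1.0]]
ft_force: [0.1, 0.4, 0.9]
gripper_width: 0.0604
finger_force: 0.0
```

move_arm(increments=[-2.65,-2.93,0,0,6,-2.65,-2.93,0,0,6,-2.65,-2.93,0,0,6,-2.65,-2.93,0,0,6,-2.65,-2.93,0,0,6])

```text
clock: 2.37
position: [0.4921, -0.1399, 0.2458]
orientation: [[-0.896, 0.444, 0.001], [0.444, 0.896, 0.0], [-0.001, 0.0, -1.0]]
ft_force: [-0.5, 0.8, 0.4]
gripper_width: 0.0602
finger_force: 0.0
```

move_arm(increments=[-2.65,-2.93,0,0,6,-2.65,-2.93,0,0,6,-2.65,-2.93,0,0,6,-2.6,-2.9,0,0,6,0,0,0,0.12,6])

```text
clock: 2.78
position: [0.5339, -0.2999, 0.2455]
orientation: [[-0.831, 0.556, 0.001], [0.556, 0.831, -0.007], [-0.005, -0.005, -1.0]]
ft_force: [-0.3, -0.4, 0.3]
gripper_width: 0.0599
finger_force: 0.0
```

move_arm(increments=[0,0,0,0.12,6,0,0,0,0.12,6,0,0,0,0.12,6,0,0,0,0.12,6,0,0,0,0.05,6])

```text
clock: 3.2
position: [0.5346, -0.2895, 0.2454]
orientation: [[-0.44, 0.898, -0.0], [0.898, 0.44, 0.0], [0.0, -0.0, -1.0]]
ft_force: [-0.3, 0.5, -0.5]
gripper_width: 0.0601
finger_force: 0.0
```

move_arm(increments=[-0.25,0,3.5,0,6,0,0,3.5,0,6,0,0,3.5,0,6,0,0,3,0,6,0,0,2,0,6])

```text
clock: 3.62
position: [0.5343, -0.2906, 0.0875]
orientation: [[-0.445, 0.895, -0.003], [0.895, 0.445, 0.002], [0.003, -0.002, -1.0]]
ft_force: [-0.1, 0.0, 0.5]
gripper_width: 0.0603
finger_force: 0.0
```

move_arm(increments=[0,0,0.8,0,6,0,0,0.6,0,6,0,0,0,0,6])

```text
clock: 3.87
position: [0.5356, -0.2918, 0.0761]
orientation: [[-0.445, 0.896, -0.0], [0.896, 0.445, 0.0], [0.0, -0.0, -1.0]]
ft_force: [-0.1, 0.1, -0.0]
gripper_width: 0.0604
finger_force: 0.0
```

Run:
```python
from h import *
S='pics/sideB.png'; grab("side",S); T='pics/topB.png'; grab("top",T)
k=6
a=cv2.resize(cv2.imread(S)[200:280,240:306],None,fx=k,fy=k,interpolation=cv2.INTER_CUBIC)
b=cv2.resize(cv2.imread(T)[160:240,290:356],None,fx=k,fy=k,interpolation=cv2.INTER_CUBIC)
cv2.imwrite('pics/c5.png',np.hstack([a,b])); print(robot.observe()['position'])
```

```text
[ 0.53644815 -0.2923995   0.07767838]
```

View pics/c5.png

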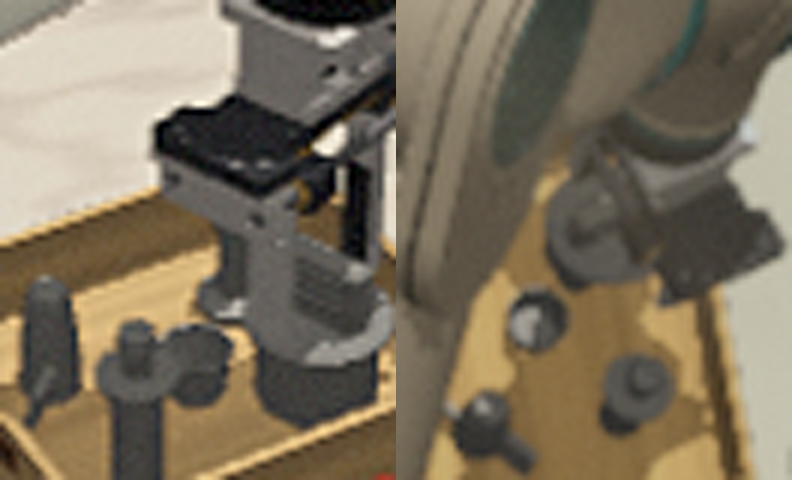

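The fingers straddle the bar just above the flange: side crop at about (330,280), top crop at about (610,220). Closing now.

move_arm(increments=[0,0,0.2,0,6,0,0,0,0,1,0,0,0,0,1,0,0,0,0,1,0,0,0,0,1], grip_force=45)

```text
clock: 4.38
position: [0.5358, -0.2919, 0.0748]
orientation: [[-0.445, 0.896, 0.001], [0.896, 0.445, -0.0], [-0.0, 0.0, -1.0]]
ft_force: [-0.0, 0.3, -0.4]
gripper_width: 0.0368
finger_force: 0.0
```

move_arm(increments=[0,0,0,0,1,0,0,0,0,1,0,0,0,0,1])

```text
clock: 4.63
position: [0.5357, -0.2918, 0.0745]
orientation: [[-0.445, 0.896, 0.0], [0.896, 0.445, 0.0], [-0.0, 0.0, -1.0]]
ft_force: [0.6, 0.8, 0.0]
gripper_width: 0.0169
finger_force: 0.7
```

move_arm(increments=[0,0,0,0,1,0,0,0,0,1,0,0,-0.5,0,1,0,0,-1.5,0,1,0,0,-2,0,1])

```text
clock: 5.05
position: [0.5343, -0.291, 0.1136]
orientation: [[-0.445, 0.896, -0.003], [0.896, 0.445, 0.002], [0.003, -0.002, -1.0]]
ft_force: [-0.3, 0.8, -1.6]
gripper_width: 0.0157
finger_force: 45.0
```

move_arm(increments=[0,0,-3.5,0,1,0,0,-3.5,0,1,0,0,-3.5,0,1,0,0,-3,0,1,0,0,-2.5,0,1])

```text
clock: 5.47
position: [0.5357, -0.2922, 0.2774]
orientation: [[-0.445, 0.896, 0.002], [0.896, 0.445, -0.001], [-0.002, 0.001, -1.0]]
ft_force: [0.5, -0.3, -1.4]
gripper_width: 0.0158
finger_force: 45.0
```

Run:
```python
from h import *
o=robot.observe(); print(o['position'],o['orientation'],o['ft_force'],o['gripper_width'],o['finger_force'])
```

```text
[ 0.53569364 -0.2921887   0.27741918] [[-0.4445014   0.89577596  0.00198215]
 [ 0.89577617  0.44450398 -0.00112042]
 [-0.00188472  0.00127753 -0.99999741]] [ 0.47075666 -0.32409633 -1.44060619] 0.015774381986185748 44.9990576505661
```

move_arm(increments=[3.6,1.18,0,0,1,3.6,1.18,0,0,1,3.6,1.18,0,0,1,3.6,1.18,0,0,1,3.6,1.18,0,0,1])

```text
clock: 5.88
position: [0.5075, -0.1028, 0.2747]
orientation: [[-0.444, 0.896, 0.0], [0.896, 0.444, 0.0], [0.0, 0.0, -1.0]]
ft_force: [0.6, 0.6, -1.0]
gripper_width: 0.0162
finger_force: 45.0
```

move_arm(increments=[3.6,1.18,0,0,1,3.6,1.18,0,0,1,3.6,1.18,0,0,1,3.6,1.18,0,0,1,3.6,1.18,0,0,1])

```text
clock: 6.3
position: [0.4803, 0.0847, 0.2749]
orientation: [[-0.444, 0.896, 0.0], [0.896, 0.444, 0.0], [0.0, 0.0, -1.0]]
ft_force: [0.0, 0.3, -0.3]
gripper_width: 0.0159
finger_force: 45.0
```

move_arm(increments=[3.6,1.18,0,0,1,3.6,1.18,0,0,1,0,0,0,0.05,1,0,0,0,0.05,1,0,0,0,0,1])

```text
clock: 6.72
position: [0.4698, 0.1587, 0.2746]
orientation: [[-0.354, 0.935, -0.0], [0.935, 0.354, -0.0], [-0.0, -0.0, -1.0]]
ft_force: [0.5, -0.1, -1.4]
gripper_width: 0.0159
finger_force: 45.0
```

Run:
```python
from h import *
np.set_printoptions(precision=4,suppress=True)
o=robot.observe(); print(o['position'],o['orientation'],o['ft_force'])
k=10
ims=[]
for n,x,y,w,h in(("side",195,110,40,60),("top",180,175,40,60)):
    f=f'pics/{n}C.png'; d=grab(n,f); acc=d['img'].astype(float)
    for i in range(2): acc+=robot.grab_frame(n)["img"]
    im=(acc/3).astype(np.uint8); cv2.imwrite(f,im)
    r=cv2.convertScaleAbs(cv2.resize(im[y:y+h,x:x+w],None,fx=k,fy=k,interpolation=cv2.INTER_CUBIC),alpha=1.4)
    for j in range(0,w,5): cv2.putText(r,str(x+j),(int(j*k),8),0,.3,(0,0,255)); cv2.line(r,(int(j*k+k/2),10),(int(j*k+k/2),14),(0,0,255))
    for j in range(0,h,5): cv2.putText(r,str(y+j),(0,int(j*k+k/2)+3),0,.3,(0,0,255))
    ims.append(r)
cv2.imwrite('pics/c6.png',np.hstack(ims))
```

```text
[0.4698 0.1587 0.2746] [[-0.3536  0.9354 -0.0002]
 [ 0.9354  0.3536 -0.0002]
 [-0.0002 -0.0002 -1.    ]] [ 0.4951 -0.0892 -1.4106]
```

View pics/c6.png

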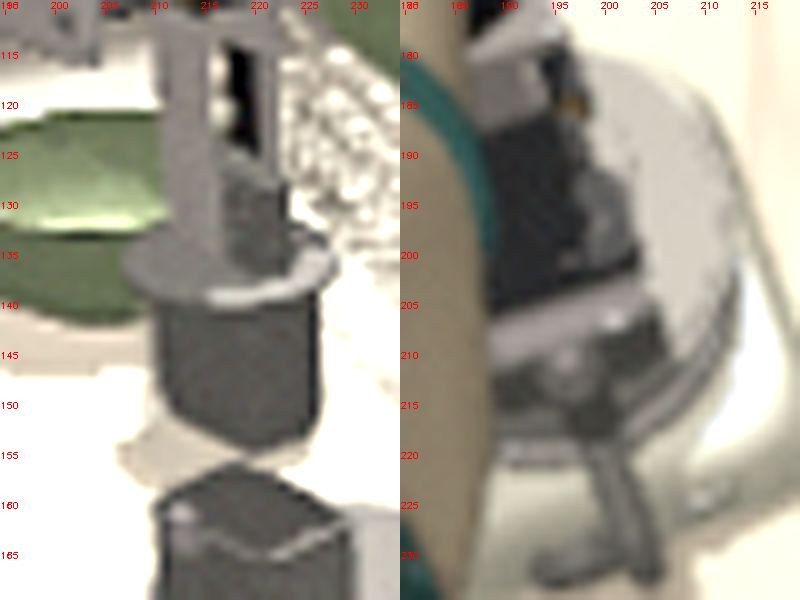

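The side view shows the held pusher over the chute: flange from about (206.5,136) to (228,134), shaft edges at x≈210.2 and 226.5, chute mouth below at 209.5–229.7. The top view is mostly hidden by the arm. I'll check the in-hand offset.

Run:
```python
from h import *
np.set_printoptions(precision=2,suppress=True)
f='pics/sideC.png'; g=cv2.cvtColor(cv2.imread(f),6).astype(float)
def edges(row,a,b):
    r=g[row,a:b]; d=np.diff(r); return [(round(a+i+.5+ (0 if d[i-1]-2*d[i]+d[i+1]==0 else .5*(d[i-1]-d[i+1])/(d[i-1]-2*d[i]+d[i+1])),2),int(d[i])) for i in range(1,len(d)-1) if abs(d[i])>25 and abs(d[i])>=abs(d[i-1]) and abs(d[i])>=abs(d[i+1])]
for r in(134,135,136,144,145,146,167,168,169): print(r,edges(r,200,236))
a=np.radians(20.7);X=np.array([np.cos(a),np.sin(a)]);Y=np.array([-np.sin(a),np.cos(a)])
c=np.array([.4698,.1587]);th=np.linspace(0,6.28,200)
fl=np.array([proj(f,np.r_[c+.038*np.array([np.cos(t),np.sin(t)]),.268]) for t in th]); print("flange",fl.min(0),fl.max(0))
def rect(c,hx,hy,z): return np.array([proj(f,np.r_[c+i*hx*X+j*hy*Y,z]) for i,j in((1,1),(1,-1),(-1,-1),(-1,1))])
print("shaft z.24",rect(c,.019,.029,.24)); print("chute",rect(np.array([.4705,.158]),.024,.034,.155))
e=proj(f,np.r_[c+.001*Y,.24])-proj(f,np.r_[c,.24]); print("px per mm Y",e, "X",proj(f,np.r_[c+.001*X,.24])-proj(f,np.r_[c,.24]))
```

```text
134 [(np.float64(227.51), 85), (np.float64(229.39), -41)]
135 [(np.float64(224.47), 60), (np.float64(228.46), 33)]
136 [(np.float64(223.72), 56), (np.float64(228.65), 83), (np.float64(230.76), -44)]
144 [(np.float64(209.76), -51), (np.float64(226.59), 148)]
145 [(np.float64(209.84), -50), (np.float64(226.59), 151)]
146 [(np.float64(209.75), -51), (np.float64(226.59), 149), (np.float64(229.46), -36)]
167 [(np.float64(210.16), -94), (np.float64(230.24), 45)]
168 [(np.float64(209.68), -81), (np.float64(230.25), 45)]
169 [(np.float64(209.49), -85), (np.float64(230.27), 46)]
flange [206.77 131.12] [228.95 140.58]
shaft z.24 [[217.24 138.91]
 [227.96 144.02]
 [219.49 147.53]
 [208.8  142.27]]
chute [[219.04 159.41]
 [231.33 165.75]
 [220.93 170.44]
 [208.7  163.87]]
px per mm Y [-0.18 -0.09] X [ 0.22 -0.09]
```

move_arm(increments=[-0.15,0.05,1.5,0,1,0,0,1.5,0,1,0,0,0.5,0,1,0,0,0.4,0,1,0,0,0,0,1])

```text
clock: 7.43
position: [0.471, 0.1566, 0.2351]
orientation: [[-0.353, 0.936, -0.001], [0.936, 0.353, -0.0], [-0.0, -0.001, -1.0]]
ft_force: [-0.5, -0.5, -1.9]
gripper_width: 0.0158
finger_force: 45.0
```

move_arm(increments=[0,0,0.3,0,1,0,0,0.3,0,1,0,0,0,0,1])

```text
clock: 7.68
position: [0.4715, 0.158, 0.2297]
orientation: [[-0.354, 0.935, 0.001], [0.935, 0.354, 0.002], [0.001, 0.001, -1.0]]
ft_force: [0.1, 2.4, -1.5]
gripper_width: 0.016
finger_force: 45.0
```

move_arm(increments=[0,0,0.3,0,1,0,0,0,0,1,0,0,0,0,1])

```text
clock: 7.93
position: [0.4712, 0.158, 0.2264]
orientation: [[-0.354, 0.935, 0.0], [0.935, 0.354, 0.001], [0.001, 0.001, -1.0]]
ft_force: [0.5, 3.5, -1.4]
gripper_width: 0.0155
finger_force: 45.0
```

move_arm(increments=[0.1,0.03,0,0,1,0,0,0,0,1])

```text
clock: 8.1
position: [0.4712, 0.1582, 0.2264]
orientation: [[-0.353, 0.935, 0.0], [0.935, 0.353, 0.0], [0.0, 0.0, -1.0]]
ft_force: [-0.1, 3.6, -2.0]
gripper_width: 0.0159
finger_force: 45.0
```

move_arm(increments=[0,0,0.3,0,1,0,0,0.3,0,1,0,0,0,0,1,0,0,0,0,1])

```text
clock: 8.43
position: [0.471, 0.1581, 0.22]
orientation: [[-0.353, 0.936, -0.0], [0.936, 0.353, 0.0], [0.0, -0.0, -1.0]]
ft_force: [-0.2, 4.5, -4.2]
gripper_width: 0.0157
finger_force: 45.0
```

move_arm(increments=[0.15,0.05,0,0,1,0,0,0,0,1,0,0,0,0,1])

```text
clock: 8.68
position: [0.4711, 0.1585, 0.2204]
orientation: [[-0.353, 0.936, -0.0], [0.936, 0.353, -0.001], [-0.001, -0.001, -1.0]]
ft_force: [-0.2, 1.0, -1.7]
gripper_width: 0.016
finger_force: 45.0
```

Run:
```python
from h import *
np.set_printoptions(precision=4,suppress=True)
o=robot.observe(); print({k:o[k] for k in('position','ft_force','moment','orientation')})
```

```text
{'position': array([0.4711, 0.1585, 0.2204]), 'ft_force': array([-0.16  ,  1.0468, -1.7411]), 'moment': array([0.1501, 0.1116, 0.0329]), 'orientation': array([[-0.3526,  0.9358, -0.0004],
       [ 0.9358,  0.3526, -0.0014],
       [-0.0011, -0.0008, -1.    ]])}
```

move_arm(increments=[0.05,0,0.3,0,1,0,0,0.4,0,1,0,0,0.4,0,1,0,0,0,0,1])

```text
clock: 9.02
position: [0.4707, 0.1595, 0.2086]
orientation: [[-0.353, 0.936, -0.001], [0.936, 0.353, -0.001], [-0.001, -0.001, -1.0]]
ft_force: [-0.6, 0.3, -1.8]
gripper_width: 0.016
finger_force: 45.0
```

Run:
```python
from h import *
np.set_printoptions(precision=4,suppress=True)
o=robot.observe(); print({k:o[k] for k in('position','ft_force','moment')})
```

```text
{'position': array([0.4707, 0.1595, 0.2086]), 'ft_force': array([-0.6146,  0.3292, -1.8298]), 'moment': array([-0.0503,  0.0249, -0.0535])}
```

move_arm(increments=[0,0,0.4,0,1,0,0,0.4,0,1,0,0,0.4,0,1,0,0,0.2,0,1,0,0,0,0,1])

```text
clock: 9.43
position: [0.4706, 0.1598, 0.1949]
orientation: [[-0.353, 0.936, -0.001], [0.936, 0.353, -0.0], [-0.0, -0.001, -1.0]]
ft_force: [-0.0, -0.0, -1.3]
gripper_width: 0.0159
finger_force: 45.0
```

move_arm(increments=[0,0,0.2,0,1,0,0,0.2,0,1,0,0,0.2,0,1,0,0,0,0,1])

```text
clock: 9.77
position: [0.4712, 0.16, 0.1896]
orientation: [[-0.353, 0.936, 0.0], [0.936, 0.353, 0.0], [0.0, 0.001, -1.0]]
ft_force: [-0.1, -1.3, 2.4]
gripper_width: 0.0153
finger_force: 45.0
```

move_arm(increments=[-0.03,0,0.2,0,1,0,0,0.2,0,1,0,0,0.2,0,1,0,0,0,0,1])

```text
clock: 10.1
position: [0.4712, 0.16, 0.1835]
orientation: [[-0.353, 0.936, 0.0], [0.936, 0.353, 0.001], [0.0, 0.0, -1.0]]
ft_force: [-1.2, 0.7, 6.5]
gripper_width: 0.016
finger_force: 45.0
```

move_arm(increments=[0,0,0.1,0,1,0,0,0.1,0,1,0,0,0,0,1])

```text
clock: 10.35
position: [0.4712, 0.16, 0.1818]
orientation: [[-0.353, 0.936, 0.0], [0.936, 0.353, 0.001], [0.0, 0.001, -1.0]]
ft_force: [-1.2, 0.3, 7.4]
gripper_width: 0.0159
finger_force: 45.0
```

Run:
```python
from h import *
np.set_printoptions(precision=4,suppress=True)
o=robot.observe(); print({k:o[k] for k in('position','ft_force','moment')})
```

```text
{'position': array([0.4712, 0.16  , 0.1818]), 'ft_force': array([-1.1812,  0.3337,  7.3836]), 'moment': array([-0.0425,  0.5512, -0.0227])}
```

move_arm(increments=[0,0,0.05,0,1,0,0,0,0,1,0,0,0,0,1])

```text
clock: 10.6
position: [0.4712, 0.1599, 0.1814]
orientation: [[-0.353, 0.936, 0.0], [0.936, 0.353, 0.001], [0.0, 0.001, -1.0]]
ft_force: [-1.2, 0.5, 6.9]
gripper_width: 0.0159
finger_force: 45.0
```

move_arm(increments=[0,0,0.05,0,1,0,0,0,0,1,0,0,0,0,1])

```text
clock: 10.85
position: [0.4712, 0.16, 0.1813]
orientation: [[-0.353, 0.936, 0.001], [0.936, 0.353, 0.001], [0.001, 0.001, -1.0]]
ft_force: [-2.3, 1.1, 10.2]
gripper_width: 0.0159
finger_force: 45.0
```

move_arm(increments=[0,0,0.05,0,1,0,0,0,0,1,0,0,0,0,1])

```text
clock: 11.1
position: [0.4712, 0.16, 0.1812]
orientation: [[-0.353, 0.936, 0.001], [0.936, 0.353, 0.001], [0.001, 0.001, -1.0]]
ft_force: [-3.5, 1.0, 15.3]
gripper_width: 0.0159
finger_force: 45.0
```

Run:
```python
from h import *
np.set_printoptions(precision=4,suppress=True)
o=robot.observe(); print({k:o[k] for k in('position','ft_force','moment')})
k=10; f='pics/sideD.png'; im=grab("side",f)["img"]; x,y,w,h=195,125,50,60
r=cv2.convertScaleAbs(cv2.resize(im[y:y+h,x:x+w],None,fx=k,fy=k,interpolation=cv2.INTER_CUBIC),alpha=1.4)
cv2.imwrite('pics/c7.png',r)
```

```text
{'position': array([0.4712, 0.16  , 0.1812]), 'ft_force': array([-3.4984,  0.9669, 15.2763]), 'moment': array([-0.2945,  1.0563, -0.1098])}
```

View pics/c7.png

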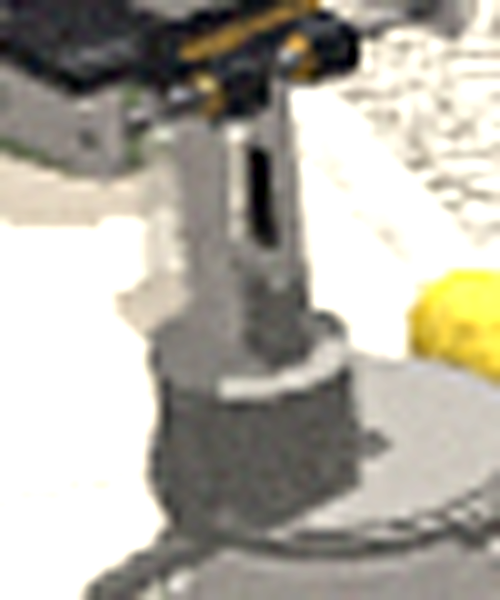

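The flange lies on the mouth (crop (160–345, 330–390)) with no gap to the chute below. The height also matches flush. Now I'll hold it for over 3 s.

Run:
```python
from h import *
np.set_printoptions(precision=4,suppress=True)
t0=robot.observe()['clock']
for i in range(80):
    robot.grab_frame("side")
    if i%20==19:
        o=robot.observe(); print(round(o['clock']-t0,2),o['position'],o['ft_force'],o['finger_force'])
```

```text
1.0 [0.4712 0.16   0.1812] [-2.5129 -0.7428 14.6061] 45.008790493011475
2.0 [0.4712 0.16   0.1812] [-3.0726  0.2032 15.711 ] 45.00878691673279
3.0 [0.4712 0.16   0.1812] [-2.2583 -0.3223 14.7991] 45.008779764175415
4.0 [0.4712 0.16   0.1812] [-2.5461  0.0832 14.5343] 45.008795857429504
```

```bash
python3 -c "
from workcell import robot
print(robot.sign_off())"
```

```text
the job is handed in; nothing more can be done
None
```

I took the wide pusher out of the box and pressed it flush into the chute, where the arm held it down at about 15 N for over 4 s; I handed the job in with it still held, at about 15 s on the clock. I didn't measure the pin or see the processor run; both are inferred from the pusher's height, the push force and the final side picture.

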